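# Sweep the punched discs into the counting tray's trough and shut its lid

### The job

With closed fingers, sweep the three round rubber discs across the platform of the counting tray, over its far edge into the trough, but leave the offcut with the bite out of it on the platform. Then fold the trough's lid over and push it fully shut. Push only: do not pick anything up, and leave the tools and the jar round the tray where they are.

Things in the scene. Friction and masses are not known exactly. Their poses are not given: they have to be found in the camera images.
- counting_tray: grey plastic counting tray, 200 (x) x 264 mm (y), standing fast on rubber feet. Origin: centre of its underside, on the worktop; +x points away from the robot (within 0.25 rad), z up. Platform: flat, z = 0.040, x -0.096 to 0.044, y -0.128 to 0.128, with a rim (4 mm thick, top z = 0.048) round its front and two sides. Beyond, at x 0.044 to 0.0935, lies the sunken trough.
- platform_edge (a point): middle of the platform's far edge, where it drops into the trough, 40 mm above the worktop. Axes as the tray's.
- trough (a point): middle of the trough's floor, 6 mm above the worktop; axes as the tray's. The trough is 49.5 mm wide (x), 256 mm long (y) and 34 mm deep below the platform, walled all round (the end wall at +y is cut down to 30 mm above the worktop, as a pouring lip).
- tray_lid (a joint): angle of the trough's lid, rad: 0 shut (level), 1.57 upright, at most 1.95; at the start 1.62 to 1.9, leaning away from the robot. Hinge axis along the tray's y at its x = 0.0975, z = 0.042. The stiff hinge holds the lid at any angle above about 1 rad; lower it drops shut by itself, unless a disc sticks out of the trough. Push it from behind, towards the robot, then down.
- lid_edge (a point): middle of the lid's free, rolled edge (5 mm thick), 57.5 mm from the hinge. The lid is a metal plate 250 mm long, 3 mm thick, reaching 60 mm from the hinge, 0.11 kg. Lid shut, this point is 43 mm above the worktop, over the platform's far edge, the plate's top at 43.5 mm and the rolled edge's at 45.5 mm.
- disc_0_center (a point): centre of one of three identical dark rubber discs, 30 mm in diameter and 10 mm thick, 12 g (mass varies), lying flat on the tray's platform at the start (this point is then 45 mm above the worktop). It is told from the offcut by its round shape.
- disc_1_center (a point): centre of one of three identical dark rubber discs, 30 mm in diameter and 10 mm thick, 12 g (mass varies), lying flat on the tray's platform at the start (this point is then 45 mm above the worktop). It is told from the offcut by its round shape.
- disc_2_center (a point): centre of one of three identical dark rubber discs, 30 mm in diameter and 10 mm thick, 12 g (mass varies), lying flat on the tray's platform at the start (this point is then 45 mm above the worktop). It is told from the offcut by its round shape.
- offcut: offcut of the same dark rubber sheet, to be left on the platform: a 34 mm square, 10 mm thick, with a quarter-round bite of 19 mm radius out of its corner at +x, +y. Origin: centre of the square's underside. It and the discs lie in four rows, at y about -0.09, -0.03, 0.03 and 0.09 in the tray's frame (any one in any row), at x from -0.036 to 0.004.
- die_cutter: round specimen punch with a wooden knob, 70 mm wide, 98 mm high, heavy, standing fast to the right of the tray, to be left alone. Origin: centre of its underside.
- stopwatch: black stopwatch, 66 x 60 x 19 mm, lying to the left of the tray, to be left alone. Origin: centre of its underside.
- screw_jar: white jar with an orange screw cap, 56 mm wide, 60 mm high, standing to the left of the tray, to be left alone. Origin: centre of its underside.
- tweezers: steel tweezers, 131 mm long (y), 14 mm high, lying in front of the tray, to be left alone. Origin: centre of their underside.
Not all that is in view belongs to the job. Leave any green or orange look-alike of the part that bears disc_2_center alone.

How it is judged:
By the outcome, as a careful person would: the job done as asked, in the order asked, and still so for the second after the job is handed in, with the robot touching nothing.
It also fails if it takes over 51 s, if anything falls off the work surface, if the arm or the gripper's body presses on something with over 40 N, if the wrist force passes 120 N, or if a joint passes its speed limit or range.

### The arm

A 6-joint arm with a two-finger parallel gripper is mounted at the origin on a cart in front of the work surface, level with it; the furniture and walls round the work are solid. World frame = base frame: x ahead of the robot, y to its left, z up, the work surface at z = 0. Lengths are in m, angles in rad, forces in N, time in s.
With the tool pointing down it reaches from about 0.3 to 0.95 m from the base axis. Payload 3.1 kg.
Tool frame: the origin (TCP) lies on the centre line of the jaws, within the pads' length; the fingertips stand 14 mm ahead of it and the grasp point (between the pads) lies 5 mm behind it; z points along the fingers, y is the line along which they close (so a half turn about z gives the same grasp; the last joint's range is limited). The gripper opens to 85 mm and grips with 20 to 120 N. Pads are 22 mm wide; open, the fingers measure 114 mm over their backs; the gripper's body (76 mm by 85 mm) begins 54 mm behind the grasp point. The pads swing forward as they close: fully open they stand 13 mm farther back than shut.
Start: joints at [-1.283, 0.308, 1.634, -0, 1.2, -0.07], TCP at [0.219, -0.585, 0.245] pointing down, gripper open.
Joint ranges: [-3.06, 3.06], [-0.79, 1.96], [0.05, 2.63], [-1.19, 4.34], [0.05, 2.64], [-2.94, 2.94]. Speed limits (rad/s): [2.79, 2.79, 3.14, 3.14, 3.14, 3.14].

### API

Orientations are given as a unit quaternion [x, y, z, w].
In Python, from station import sensors, imaging, workorder gives the robot as it stands. The module is installed in compiled form; this text tells all that it offers.
- The arm moves only by the shell command python3 -m handwheel 'ROWS' [FORCE]. ROWS is JSON, a list that holds one entry, the list of rows, each a list of 5 numbers: the shift along the tool's x, y, z in mm, then the turn about the tool's z in degrees, then the opening, from 0 (shut) to 1 (fully open). A call has 1 to 10 rows; each row is the pose to reach, as a shift and turn from the pose commanded when the call began, along the tool's axes at that moment; what a row does not reach only later rows make up. A row lasts 1/12 s, in which the tool goes at most 41.7 mm and 7.16 degrees, less where a joint would pass 70% of its speed; a pose out of reach is approached as far as the arm can. A call with a gripper value outside its range is refused whole. The fingers move at their own pace and stop on an object; FORCE is the grip in N (left out, the last holds). Time passes only in rows, so rows that repeat a pose let the fingers close. It gives the time, the measured TCP pose, the force, the opening and the grip force at its end, in the units of the state.
- sensors.state(): the state, without advancing time (a new reading comes with each control period).
- imaging.read_camera(name): name is "scene" or "top"; returns (picture, depth): 400x640x3 uint8, red, green, blue; 400x640 float32, m along the optical axis (not along the pixel's ray), 0 where there is no reading.
- imaging.camera_model(name): a dict with "fx", "fy", "cx", "cy" (pixels), "camera_from_world" (4x4, takes a point from world to camera coordinates). Camera axes: x right, y up, looking along -z (the intrinsics and any distortion apply to the point x, -y, -z); pixel columns grow to the right and rows downward; lengths in m; the calibration is good to about 2 mm. A picture is of the moment at which its call begins. camera_model takes no time and is no camera call.
- workorder.hand_in(): hands the job in; it is judged then, once.
Trained networks look in the newest picture that a camera, given by its name, has taken for a name from the list of things; names that differ only in an ending like _2 or _b are one class to them, and where a whole thing is asked for, a point or a joint stands for the part that bears it (a point fixed in the world has none). Each returns a list of dicts, best first, with "score" (0 to 1); they miss things now and then, are a little off and sometimes report something else, mostly with a low value. They report only what shows in the picture. A call takes as long as a camera call. They do not tell look-alikes from the thing itself.
- imaging.cut_out(camera, thing): "mask" (400x640 bool, what is visible of it) and "xy" ([column, row] in pixels, amid what is visible of it).
The state is a dict: "time_s": time; "q": joint angles; "joint_vel": joint speeds; "effort": joint torques, N m; "eef_pos": TCP position; "ee_rot": TCP orientation; "force": force on the tool from outside, world axes, zero at the start; "ft_torque": the same for the moment, N m; "grip_width": opening from 0.0 (shut) to 1.0 (fully open); "grip_force": force on a finger pad.
Only numpy, scipy, OpenCV 4.12 (cv2) and the standard library are available. Lean on these libraries where they do the work, as an engineer would, in place of code of your own. Each camera call takes 0.05 s, during which the arm holds its last target. There are 200 camera calls.

## Working session

There is one attempt and no reset: what is moved stays moved. The work goes in short steps, Python scripts to look and compute and a shell command to move; the robot and the scene stay as the last step left them, time stands still between calls to the robot, and variables do not carry over. Pictures are saved under pics/ and viewed, at most 10 in all, crops included, and the job is handed in when it is done.

```bash
mkdir -p pics
cat > h.py <<'E'
import numpy as np, cv2
from station import sensors, imaging, workorder
def pts(cam,depth,uv):
    m=imaging.camera_model(cam); uv=np.atleast_2d(uv).astype(float)
    z=depth[uv[:,1].astype(int),uv[:,0].astype(int)]
    p=np.c_[(uv[:,0]-m['cx'])/m['fx']*z,-(uv[:,1]-m['cy'])/m['fy']*z,-z,np.ones(len(z))]
    return (p@np.linalg.inv(m['camera_from_world']).T)[:,:3]
def onplane(cam,uv,h):
    m=imaging.camera_model(cam); T=np.linalg.inv(m['camera_from_world']); uv=np.atleast_2d(uv).astype(float)
    d=np.c_[(uv[:,0]-m['cx'])/m['fx'],-(uv[:,1]-m['cy'])/m['fy'],-np.ones(len(uv))]@T[:3,:3].T
    o=T[:3,3]; return o+d*((h-o[2])/d[:,2])[:,None]
def maskpts(cam,depth,mask):
    v,u=np.nonzero(mask&(depth>0)); return pts(cam,depth,np.c_[u,v])
E
python3 - <<'E'
from h import *
np.set_printoptions(precision=4,suppress=True)
for c in ("top","scene"):
    im,d=imaging.read_camera(c); cv2.imwrite(f"pics/{c}0.png",im[:,:,::-1]); np.save(f"{c}_d.npy",d)
    m=imaging.camera_model(c); print(c,{k:v for k,v in m.items() if k!='camera_from_world'},np.linalg.inv(m['camera_from_world'])[:3])
    for t in ("disc_0_center","offcut","counting_tray","tray_lid","die_cutter","stopwatch","screw_jar","tweezers"):
        for r in imaging.cut_out(c,t):
            if r['score']<.2: continue
            P=maskpts(c,d,r['mask'])
            print(t,round(r['score'],2),np.round(r['xy']),r['mask'].sum(),np.median(P,0) if len(P) else None, (P.min(0),P.max(0)) if len(P) else '')
print(sensors.state())
E
```

```text
top {'fx': 438.1445908194604, 'fy': 438.1445908194604, 'cx': 318.9832848387052, 'cy': 201.4793980575974} [[ 0.005   0.9844 -0.1758  0.3392]
 [-0.9999  0.0077  0.0146  0.0343]
 [ 0.0157  0.1757  0.9843  0.9582]]
disc_0_center 0.73 [331. 210.] 141 [ 0.4812 -0.0066  0.0501] (array([ 0.4684, -0.0192,  0.0461]), array([0.4945, 0.0081, 0.0544]))
offcut 0.77 [393. 219.] 218 [ 0.4628 -0.1339  0.0501] (array([ 0.4406, -0.1477,  0.0391]), array([ 0.4759, -0.1144,  0.0543]))
offcut 0.59 [247. 176.] 662 [0.557  0.1663 0.0595] (array([ 0.5346,  0.141 , -0.0034]), array([0.6041, 0.2044, 0.0643]))
offcut 0.43 [447. 208.] 1038 [ 0.4914 -0.2498  0.0443] (array([ 0.4628, -0.308 , -0.004 ]), array([ 0.5432, -0.2244,  0.1013]))
counting_tray 0.92 [341. 203.] 12459 [ 0.5056 -0.0395  0.04  ] (array([ 0.3822, -0.1926, -0.0043]), array([0.6386, 0.1048, 0.1058]))
tray_lid 0.84 [349. 158.] 1511 [ 0.5921 -0.0428  0.0756] (array([ 0.5774, -0.1856, -0.0058]), array([0.6399, 0.0821, 0.1058]))
die_cutter 0.76 [445. 207.] 1020 [ 0.4912 -0.2488  0.0443] (array([ 0.4628, -0.308 , -0.0031]), array([ 0.532 , -0.2243,  
[... 1905 characters left out ...]
6 0.1747 0.0439] (array([ 0.5334,  0.095 , -0.0025]), array([0.6479, 0.1954, 0.064 ]))
tweezers 0.48 [374. 244.] 146 [ 0.3454 -0.0303  0.009 ] (array([ 0.3232, -0.092 , -0.0027]), array([0.3742, 0.0348, 0.0145]))
{'time_s': 0.9, 'q': array([-1.2827,  0.3081,  1.6338,  0.    ,  1.1997, -0.0697]), 'joint_vel': array([-0.0001,  0.0001,  0.0011, -0.0002,  0.0011, -0.0007]), 'effort': array([  0.0005, -41.5274, -27.7089,   0.    ,   0.0007,  -0.    ]), 'eef_pos': array([ 0.2188, -0.5854,  0.2453]), 'ee_rot': array([ 0.984 ,  0.1779,  0.    , -0.    ]), 'force': array([-0.2212, -0.4139,  0.2473]), 'ft_torque': array([-0.0233,  0.0137, -0.0888]), 'grip_force': 0.0, 'grip_width': 0.9999794781326905}
```

View pics/top0.png

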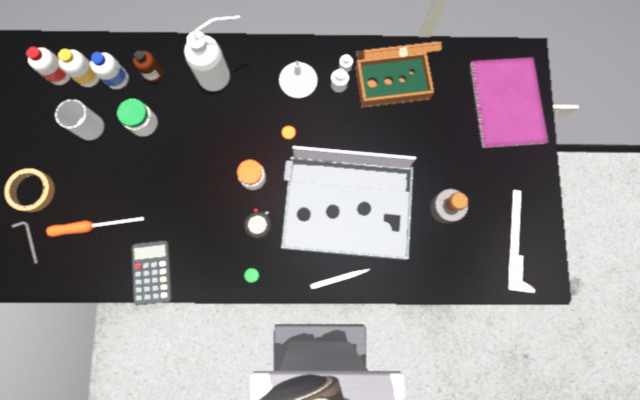

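View pics/scene0.png

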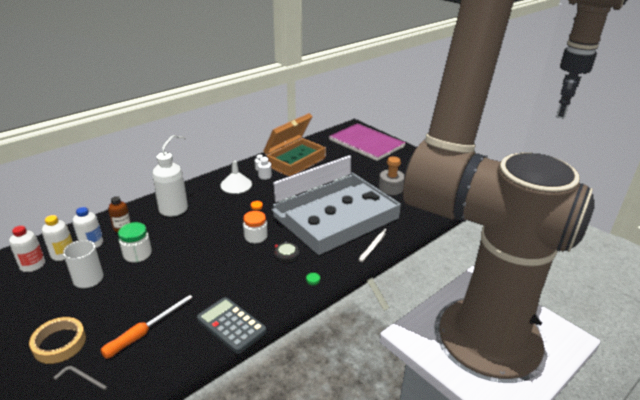

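The dark pieces on the platform are at (304,214), (333,211), (364,208) and (393,220). The last has a bite out of it, so it is the offcut. The look-alikes are orange at (289,132) and green at (251,275). By description I take the three dark round ones. Next I fit the tray pose and check a close crop.

Run:
```python
from h import *
np.set_printoptions(precision=4,suppress=True)
im,d=imaging.read_camera("top")
cv2.imwrite("pics/crop1.png",cv2.resize(im[135:275,270:425],None,fx=5,fy=4.2,interpolation=cv2.INTER_CUBIC)[:,:,::-1])
v,u=np.nonzero(d>0); P=pts("top",d,np.c_[u,v])
R=(abs(P[:,0]-.5)<.16)&(abs(P[:,1]+.04)<.17)
rim=P[R&(P[:,2]>.036)&(P[:,2]<.052)]   # platform + discs + rims (not lid)
rect=cv2.minAreaRect(rim[:,:2].astype(np.float32)); print("rect",rect)
g=cv2.cvtColor(im,cv2.COLOR_RGB2GRAY)
m=((g<70)).astype(np.uint8); m[:180]=0;m[245:]=0;m[:,:293]=0;m[:,405:]=0
n,l,s,c=cv2.connectedComponentsWithStats(m)
cen=[]
for i in range(1,n):
    if s[i,4]>60: print(c[i],s[i],onplane("top",c[i],.049)[0])
# lid
L=P[R&(P[:,2]>.056)&(P[:,0]>.56)]; 
for lo in np.arange(.056,.108,.008):
    q=L[(L[:,2]>=lo)&(L[:,2]<lo+.008)]
    if len(q)>10: f=np.polyfit(q[:,1],q[:,0],1); print(lo,len(q),f,np.polyval(f,-.04),q[:,1].min(),q[:,1].max())
# front rim
F=rim[rim[:,2]>.045]; 
ys=np.arange(-.15,.08,.01); fr=[rim[abs(rim[:,1]-y)<.006][:,0].min() for y in ys]; print(np.polyfit(ys,fr,1),np.round(fr,3))
```

```text
rect ((0.49277588725090027, -0.03531578183174133), (0.27378055453300476, 0.19896502792835236), 85.35332489013672)
0.056 154 [0.0806 0.5938] 0.5905529236962334 -0.16786314318042114 0.07656490815809315
0.064 150 [0.0807 0.5943] 0.5910458141047705 -0.1707922728579277 0.07432229787964788
0.07200000000000001 147 [0.0812 0.5947] 0.5914433979975435 -0.171777463644678 0.07604873452211193
0.08 158 [0.0815 0.5952] 0.5919072521532738 -0.17025901184456976 0.07558104704768107
0.088 158 [0.0818 0.5957] 0.5923844707308303 -0.17111006659204836 0.07515379688592896
0.096 364 [0.0822 0.5976] 0.5943029136249263 -0.17323775150166904 0.07704947855994226
[0.0814 0.3961] [0.384 0.384 0.386 0.386 0.387 0.388 0.388 0.39  0.39  0.392 0.392 0.393
 0.394 0.394 0.396 0.396 0.398 0.398 0.398 0.4   0.4   0.402 0.402]
```

View pics/crop1.png

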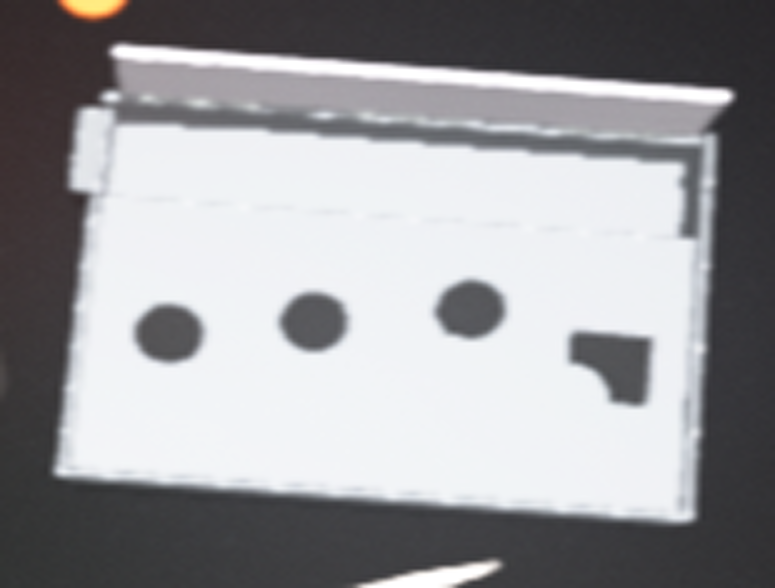

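The crop shows three full discs, left to centre, and the bitten offcut on the right, so the choice holds. Next I work out tray coordinates and the first move.

```bash
cat >> h.py <<'E'
A=-0.0812; C=np.array([.493,-.0397]); X=np.array([np.cos(A),np.sin(A)]); Y=np.array([-X[1],X[0]])
def tray(p): p=np.atleast_2d(p); e=p[:,:2]-C; return np.c_[e@X,e@Y]
def shift(tx,ty,z):
    "mm/deg in tool axes from measured pose to a tray-frame target, tool x along tray x"
    from scipy.spatial.transform import Rotation as R
    s=sensors.state(); r=R.from_quat(s['ee_rot']).as_matrix()
    t=np.r_[C+tx*X+ty*Y,z]; d=r.T@(t-s['eef_pos'])
    yaw=np.arctan2(r[1,0],r[0,0]); return np.round(d*1000,1),np.round(np.degrees(yaw-A),2)
E
python3 - <<'E'
from h import *
np.set_printoptions(precision=4,suppress=True)
uv=[[303.6,214],[332.6,211.4],[364,208.3],[392.2,222.7]]
print(tray(onplane("top",uv,.05)))
d=np.load("top_d.npy"); im=cv2.imread("pics/top0.png",0)
for u,v in uv:
    b=im[int(v)-11:int(v)+12,int(u)-11:int(u)+12]; yy,xx=np.nonzero(b<130); q=tray(onplane("top",np.c_[xx+int(u)-11,yy+int(v)-11],.05)); print(q.min(0),q.max(0),q.mean(0))
print(shift(-.045,-.033,.245),shift(-.045,-.033,.09)); print(sensors.state()['time_s'])
E
```

```text
[[-0.0259  0.0908]
 [-0.015   0.0307]
 [-0.0026 -0.0346]
 [-0.0278 -0.0956]]
[-0.0388  0.0792] [-0.013   0.1048] [-0.0259  0.0915]
[-0.0274  0.0192] [-0.0012  0.0446] [-0.0144  0.0312]
[-0.0151 -0.0473] [ 0.011  -0.0216] [-0.0025 -0.034 ]
[-0.043  -0.1096] [-0.0106 -0.0776] [-0.0243 -0.0963]
(array([ 393.1, -404.4,    0.3]), np.float64(25.15)) (array([ 393.1, -404.4,  155.3]), np.float64(25.15))
0.95
```

```bash
python3 -m handwheel '[[[30,-30,0,7,0],[60,-60,0,14,0],[85,-90,0,21,0],[115,-120,0,25.15,0],[145,-150,0,25.15,0],[175,-180,0,25.15,0],[205,-210,0,25.15,0],[235,-240,0,25.15,0],[265,-270,0,25.15,0],[295,-300,0,25.15,0]]]' 40; python3 -c "
from h import *
print(shift(-.045,-.033,.1),shift(-.045,-.033,.057))"
```

```text
time_s: 1.78
eef_pos: [0.3884, -0.2042, 0.2457]
ee_rot: [0.999, -0.041, 0.001, 0.0]
force: [1.5, -1.3, 0.9]
grip_width: -0.003
grip_force: 0.0
(array([  45.7, -139.5,  145.7]), np.float64(-0.03)) (array([  45.6, -139.5,  188.7]), np.float64(-0.03))
```

```bash
python3 -m handwheel '[[[10,-33,30,0,0],[20,-66,60,0,0],[30,-99,90,0,0],[43,-136,115,0,0],[43,-136,140,0,0],[43,-136,140,0,0],[43,-136,140,0,0]]]'; python3 -c "
from h import *
im,d=imaging.read_camera('top'); cv2.imwrite('pics/t2.png',cv2.resize(im[100:290,220:480],None,fx=3,fy=3)[:,:,::-1])
print(shift(-.045,-.034,.057), shift(.035,-.034,.057))"
```

```text
time_s: 2.37
eef_pos: [0.44, -0.0727, 0.1035]
ee_rot: [0.999, -0.039, -0.003, -0.0]
force: [0.3, -0.1, 0.4]
grip_width: 0.004
grip_force: 0.0
(array([ 3.4, -4.3, 48.3]), np.float64(0.07)) (array([83.4, -4.2, 48.2]), np.float64(0.07))
```

View pics/t2.png

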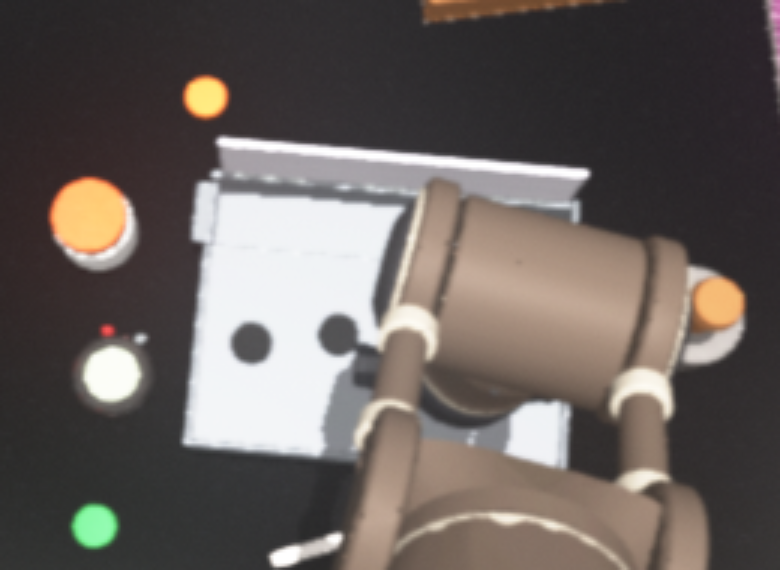

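The arm hides disc C; the others are untouched. I descend behind C, next to the pixel (364,208) found earlier.

```bash
python3 -m handwheel '[[[2,-4,15,0,0],[2,-4,30,0,0],[2,-4,42,0,0],[2,-4,48,0,0],[2,-4,48,0,0],[9,-4,48,0,0],[16,-4,48,0,0],[23,-4,48,0,0]]]'; python3 -c "
from h import *
print(shift(-.045,-.034,.057), shift(.04,-.034,.057))"
```

```text
time_s: 3.08
eef_pos: [0.4673, -0.0725, 0.0588]
ee_rot: [0.999, -0.041, 0.002, 0.0]
force: [0.3, 0.4, -0.4]
grip_width: 0.002
grip_force: 0.1
(array([-22. ,  -0.8,   1.7]), np.float64(-0.03)) (array([63. , -0.9,  2. ]), np.float64(-0.03))
```

```bash
python3 -m handwheel '[[[8,-1,1,0,0],[16,-1,1,0,0],[24,-1,1,0,0],[31,-1,1,0,0],[38,-1,1,0,0],[45,-1,1,0,0],[51,-1,1,0,0],[57,-1,1,0,0],[60,-1,1,0,0],[60,-1,1,0,0]]]'; python3 -c "
from h import *
print(shift(-.058,.031,.08), shift(-.058,.031,.057))"
```

```text
time_s: 3.92
eef_pos: [0.5259, -0.0758, 0.0564]
ee_rot: [0.999, -0.041, 0.0, 0.0]
force: [0.3, 0.7, -0.1]
grip_width: 0.001
grip_force: 0.0
(array([-93.7, -64.3, -23.7]), np.float64(0.01)) (array([-93.7, -64.3,  -0.7]), np.float64(0.01))
```

```bash
python3 -m handwheel '[[[0,0,-25,0,0],[-30,-20,-25,0,0],[-60,-42,-25,0,0],[-92,-63,-25,0,0],[-92,-63,-25,0,0],[-92,-63,-12,0,0],[-92,-63,0,0,0],[-92,-63,0,0,0],[-92,-63,0,0,0]]]'; python3 -c "
from h import *
im,d=imaging.read_camera('top'); cv2.imwrite('pics/t3.png',cv2.resize(im[100:290,220:480],None,fx=3,fy=3)[:,:,::-1])
print(shift(-.058,.031,.057), shift(.038,.031,.057))"
```

```text
time_s: 4.67
eef_pos: [0.4374, -0.0053, 0.0559]
ee_rot: [0.999, -0.041, -0.001, -0.0]
force: [-0.0, 0.3, 0.0]
grip_width: -0.002
grip_force: 0.0
(array([-0.6, -1.3, -0.6]), np.float64(-0.0)) (array([95.4, -1.3, -0.7]), np.float64(-0.0))
```

View pics/t3.png

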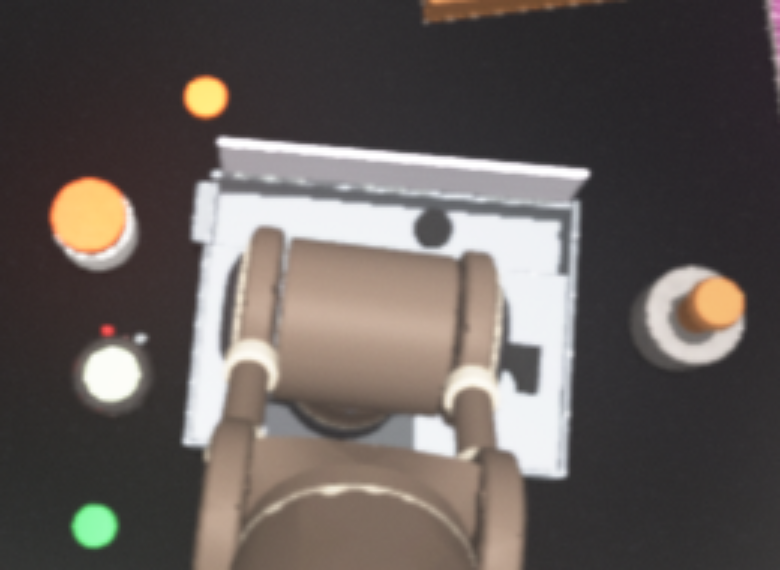

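Disc C lies flat in the trough, at crop (433,228). The offcut is still on the platform at (522,367). Next I push disc B.

```bash
python3 -m handwheel '[[[10,-1,-1,0,0],[20,-1,-1,0,0],[30,-1,-1,0,0],[40,-1,-1,0,0],[50,-1,-1,0,0],[60,-1,-1,0,0],[70,-1,-1,0,0],[78,-1,-1,0,0],[86,-1,-1,0,0],[94,-1,-1,0,0]]]'; python3 -m handwheel '[[[0,0,0,0,0],[0,0,-25,0,0],[-33,-18,-25,0,0],[-66,-38,-25,0,0],[-104,-60,-25,0,0],[-104,-60,-25,0,0],[-104,-60,-12,0,0],[-104,-60,0,0,0],[-104,-60,0,0,0]]]'; python3 -c "
from h import *
print(shift(-.068,.0912,.057), shift(.038,.0912,.057))"
```

```text
time_s: 5.55
eef_pos: [0.5328, -0.0121, 0.0571]
ee_rot: [0.999, -0.041, -0.0, -0.0]
force: [-0.4, -0.1, -0.1]
grip_width: 0.002
grip_force: 0.0
time_s: 6.3
eef_pos: [0.431, 0.0563, 0.0558]
ee_rot: [0.999, -0.04, -0.002, 0.0]
force: [-0.5, -0.2, 0.0]
grip_width: -0.001
grip_force: 0.0
(array([ 1.6, -0.5, -1.2]), np.float64(0.05)) (array([107.6,  -0.4,  -1.7]), np.float64(0.05))
```

```bash
python3 -m handwheel '[[[11,0,-1,0,0],[22,0,-1,0,0],[33,0,-1,0,0],[44,0,-1,0,0],[55,0,-1,0,0],[66,0,-1,0,0],[77,0,-1,0,0],[88,0,-1,0,0],[98,0,-1,0,0],[106,0,-1,0,0]]]'; python3 -m handwheel '[[[0,0,0,0,0],[0,0,-30,0,0],[-40,0,-60,0,0],[-75,0,-90,0,0],[-110,0,-100,0,0],[-145,0,-100,0,0],[-145,0,-100,0,0]]]'; python3 -c "
from h import *
for c in ('top','scene'):
    im,d=imaging.read_camera(c); cv2.imwrite('pics/%s4.png'%c,cv2.resize(im[100:290,220:480],None,fx=3,fy=3)[:,:,::-1])
print(shift(.135,0,.18))"
```

```text
time_s: 7.13
eef_pos: [0.5405, 0.0475, 0.0583]
ee_rot: [0.999, -0.041, 0.0, -0.0]
force: [-0.2, -0.4, 0.1]
grip_width: 0.0
grip_force: 0.0
time_s: 7.72
eef_pos: [0.3835, 0.0597, 0.1559]
ee_rot: [0.999, -0.04, -0.006, 0.0]
force: [-1.3, -0.5, -1.2]
grip_width: -0.004
grip_force: 0.0
(array([243.7,  90.9, -22.4]), np.float64(0.04))
```

View pics/top4.png

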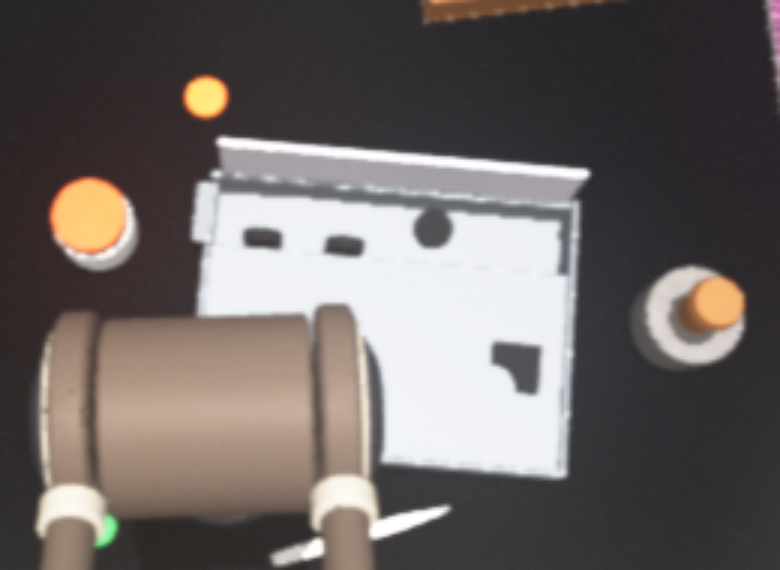

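All three discs are in the trough: two lean on its near wall at crop (262,238) and (344,245), and one lies flat at (433,228). The offcut is undisturbed at (520,367). Next I go over the lid to its far side.

```bash
python3 -m handwheel '[[[35,15,-25,0,0],[70,30,-25,0,0],[105,45,-25,0,0],[140,60,-25,0,0],[175,75,-25,0,0],[210,91,-25,0,0],[244,91,-25,0,0],[244,91,-25,0,0],[244,91,-25,0,0]]]'; python3 -c "
from h import *
d=np.load('top_d.npy')
im,d=imaging.read_camera('top'); v,u=np.nonzero(d>0); P=pts('top',d,np.c_[u,v]); t=tray(P)
k=(abs(t[:,0]-.068)<.024)&(abs(t[:,1]+0)<.125)
g=im[v,u].mean(1)<130
for y in(.0912,.031,-.034):
    j=k&g&(abs(t[:,1]-y)<.02)&(P[:,2]<.06); print(y,j.sum(),P[j,2].max() if j.any() else 0,t[j].mean(0))
print(shift(.135,0,.1),shift(.08,0,.1))"
```

```text
time_s: 8.57
eef_pos: [0.6324, -0.052, 0.1819]
ee_rot: [0.999, -0.041, -0.0, -0.0]
force: [-0.4, -0.0, 0.7]
grip_width: 0.003
grip_force: 0.0
0.0912 71 0.03975584862357828 [0.05426769 0.090663  ]
0.031 0 0 [nan nan]
-0.034 0 0 [nan nan]
(array([-3. , -0.4, 81.9]), np.float64(-0.02)) (array([-58. ,  -0.4,  82. ]), np.float64(-0.02))<string>:8: RuntimeWarning: Mean of empty slice.
  ret = um.true_divide(
```

```bash
python3 -m handwheel '[[[0,0,35,0,0],[0,0,70,0,0],[0,0,86,0,0],[0,0,86,0,0],[-10,0,86,0,0],[-20,0,86,0,0],[-30,0,86,0,0],[-38,0,86,0,0],[-46,0,86,0,0],[-54,0,86,0,0]]]';  python3 -c "
from h import *
im,d=imaging.read_camera('top'); v,u=np.nonzero(d>0); P=pts('top',d,np.c_[u,v]); t=tray(P)
k=(P[:,2]>.056)&(P[:,2]<.115)&(t[:,0]>.03)&(t[:,0]<.11)&((abs(t[:,1]+.1)<.02)|(abs(t[:,1]-.1)<.02))
print(k.sum(),t[k,0].min() if k.any() else 0,P[k,2].max() if k.any() else 0)
print(shift(.135,0,.1),shift(.07,0,.094))"
```

```text
time_s: 9.45
eef_pos: [0.5761, -0.0466, 0.0983]
ee_rot: [0.999, -0.04, 0.001, 0.0]
force: [0.5, 0.1, 0.2]
grip_width: -0.002
grip_force: 0.0
151 0.0644160370841231 0.09663222850164754
(array([53.8, -0.1, -2.5]), np.float64(0.01)) (array([-11.2,  -0.1,   3.6]), np.float64(0.01))
```

```bash
python3 -m handwheel '[[[-6,0,2,0,0],[-12,0,6,0,0],[-18,0,10,0,0],[-24,0,14,0,0],[-28,0,18,0,0],[-28,0,18,0,0]]]';  python3 -c "
from h import *
im,d=imaging.read_camera('top'); v,u=np.nonzero(d>0); P=pts('top',d,np.c_[u,v]); t=tray(P)
for s in (-.11,-.1,.1,.115):
  k=(P[:,2]<.115)&(t[:,0]>.045)&(t[:,0]<.095)&(abs(t[:,1]-s)<.006)
  print(s,k.sum(),np.percentile(P[k,2],[5,50,95]) if k.any() else 0)
print(shift(.056,0,.065),shift(.056,0,.0575))"
```

```text
time_s: 10.0
eef_pos: [0.5462, -0.0441, 0.0776]
ee_rot: [0.999, -0.041, -0.002, -0.0]
force: [-0.4, -0.5, 0.2]
grip_width: -0.002
grip_force: 0.0
-0.11 0 0
-0.1 0 0
0.1 127 [0.0412747  0.04396448 0.04620782]
0.115 124 [0.0413309  0.043933   0.04673725]
(array([ 1.5, -0.2, 13.3]), np.float64(-0.0)) (array([ 1.5, -0.2, 20.8]), np.float64(-0.0))
```

The lid has dropped, with its top at about 44 mm. Next I press it down gently.

```bash
python3 -m handwheel '[[[0,0,8,0,0],[0,0,14,0,0],[0,0,17,0,0],[0,0,18,0,0],[0,0,19,0,0],[0,0,19,0,0]]]'; python3 -m handwheel '[[[0,0,1,0,0],[0,0,2,0,0],[0,0,2,0,0],[0,0,2,0,0]]]'
```

```text
time_s: 10.55
eef_pos: [0.5485, -0.0445, 0.06]
ee_rot: [0.999, -0.041, -0.0, -0.0]
force: [-0.3, -0.7, -0.7]
grip_width: 0.001
grip_force: 0.0
time_s: 10.88
eef_pos: [0.5486, -0.0444, 0.0584]
ee_rot: [0.999, -0.041, 0.0, 0.0]
force: [-0.2, -0.3, 0.4]
grip_width: -0.001
grip_force: 0.0
```

```bash
python3 -m handwheel '[[[0,0,1,0,0],[0,0,2,0,0],[0,0,2,0,0]]]'; python3 -m handwheel '[[[0,0,1,0,0],[0,0,1,0,0]]]'
```

```text
time_s: 11.13
eef_pos: [0.5488, -0.0445, 0.0575]
ee_rot: [0.999, -0.041, -0.0, 0.0]
force: [-2.0, 0.2, 7.4]
grip_width: 0.001
grip_force: 3.8
time_s: 11.3
eef_pos: [0.5489, -0.0445, 0.0574]
ee_rot: [0.999, -0.04, -0.0, 0.0]
force: [-5.1, 1.8, 13.0]
grip_width: 0.001
grip_force: 6.7
```

Contact is at 43.5 mm, the shut height. I press a little more, then withdraw up and back for a final look.

```bash
python3 -m handwheel '[[[0,0,1,0,0],[0,0,1,0,0]]]'; python3 -m handwheel '[[[0,0,-30,0,0],[0,0,-60,0,0],[0,0,-100,0,0],[-35,0,-130,0,0],[-75,0,-150,0,0],[-115,0,-150,0,0],[-155,0,-150,0,0],[-195,0,-150,0,0],[-230,0,-150,0,0],[-230,0,-150,0,0]]]'; python3 -c "
from h import *
im,d=imaging.read_camera('top'); cv2.imwrite('pics/top5.png',cv2.resize(im[100:290,220:480],None,fx=3,fy=3)[:,:,::-1])
v,u=np.nonzero(d>0); P=pts('top',d,np.c_[u,v]); t=tray(P)
for a in (.05,.06,.07,.08,.09):
  k=(P[:,2]<.115)&(abs(t[:,0]-a)<.004)
  print(a,[round(float(np.median(P[k&(abs(t[:,1]-s)<.02),2])),4) for s in (-.1,-.05,0,.05,.1)])"
```

```text
time_s: 11.47
eef_pos: [0.5489, -0.0445, 0.0574]
ee_rot: [0.999, -0.04, -0.0, 0.0]
force: [-6.4, 0.1, 19.8]
grip_width: 0.0
grip_force: 9.6
time_s: 12.3
eef_pos: [0.311, -0.0243, 0.2016]
ee_rot: [0.999, -0.041, -0.004, -0.001]
force: [-0.4, -0.0, -0.6]
grip_width: -0.002
grip_force: 0.0
0.05 [0.0438, 0.0438, 0.0441, 0.0437, 0.0437]
0.06 [0.0432, 0.043, 0.0436, 0.0439, 0.0441]
0.07 [0.0435, 0.0433, 0.0434, 0.0439, 0.0438]
0.08 [0.0429, 0.0434, 0.0432, 0.0437, 0.0439]
0.09 [0.0435, 0.0433, 0.0437, 0.0441, 0.0435]
```

View pics/top5.png

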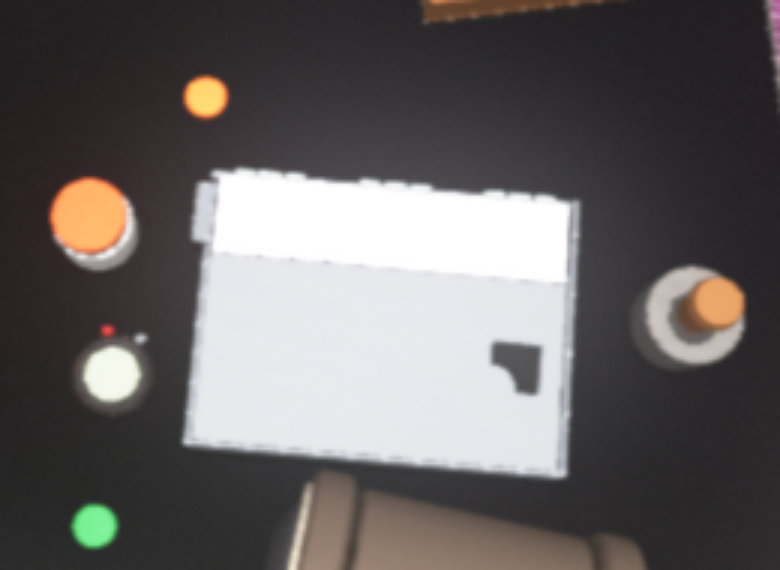

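The lid is flat and shut, with its plate at 43.5 mm. Only the offcut is left on the platform at crop (520,367), and the tools and jar in view have not moved. I hand the job in.

```bash
python3 -c "
from station import workorder; print(workorder.hand_in())"
```

```text
the job is handed in; nothing more can be done
None
```

I swept the three discs into the trough, left the offcut on the platform and pushed the lid fully shut, then handed the job in at about 12 s of the 51 s allowed; the verdict was not shown.

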